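# Stepped candle row for the display

## Task

Set up the stepped candle row: stand the four pillar candles upright in the four cups of the candle board, one in each and resting flat on the cup's floor, so that the row climbs step by step from the shortest candle at the tin's end to the tallest at the vase's end. Don't knock a candle over, and leave the vase and the tin where they stand.

Things in the scene. Friction and masses are not known exactly. Their poses are not given: they have to be found in the camera images.
- candle_1: Ivory pillar candle, the shortest of the set of four: plain cylinder, 42 mm diameter, 60 mm tall without its thin 8 mm wick. Stands loose and upright on the table. Origin at the centre of its underside, z up along the candle. Under 0.25 kg.
- candle_2: Ivory pillar candle, the second shortest of the set of four: plain cylinder, 42 mm diameter, 82 mm tall without its thin 8 mm wick. Stands loose and upright on the table. Origin at the centre of its underside, z up along the candle. Under 0.25 kg.
- candle_3: Ivory pillar candle, the second tallest of the set of four: plain cylinder, 42 mm diameter, 104 mm tall without its thin 8 mm wick. Stands loose and upright on the table. Origin at the centre of its underside, z up along the candle. Under 0.25 kg.
- candle_4: Ivory pillar candle, the tallest of the set of four: plain cylinder, 42 mm diameter, 126 mm tall without its thin 8 mm wick. Stands loose and upright on the table. Origin at the centre of its underside, z up along the candle. Under 0.25 kg.
- cup_a: The left of four dark steel candle cups fixed in a row, 70 mm apart, on a dark wooden board (left = +y). 12 mm high; inside 58 mm wide at the mouth, 50 mm at the floor; outside 62 mm at the rim. Origin: centre of its underside, 16 mm above the table; inner floor 3 mm and rim 12 mm above the origin. y runs along the row to the left, x across the board, away from the robot.
- cup_b: The middle left of four dark steel candle cups fixed in a row, 70 mm apart, on a dark wooden board (left = +y). 12 mm high; inside 58 mm wide at the mouth, 50 mm at the floor; outside 62 mm at the rim. Origin: centre of its underside, 16 mm above the table; inner floor 3 mm and rim 12 mm above the origin. y runs along the row to the left, x across the board, away from the robot.
- cup_c: The middle right of four dark steel candle cups fixed in a row, 70 mm apart, on a dark wooden board (left = +y). 12 mm high; inside 58 mm wide at the mouth, 50 mm at the floor; outside 62 mm at the rim. Origin: centre of its underside, 16 mm above the table; inner floor 3 mm and rim 12 mm above the origin. y runs along the row to the left, x across the board, away from the robot.
- cup_d: The right of four dark steel candle cups fixed in a row, 70 mm apart, on a dark wooden board (left = +y). 12 mm high; inside 58 mm wide at the mouth, 50 mm at the floor; outside 62 mm at the rim. Origin: centre of its underside, 16 mm above the table; inner floor 3 mm and rim 12 mm above the origin. y runs along the row to the left, x across the board, away from the robot.
- vase: White glazed vase, 84 mm diameter, 205 mm tall with a narrow neck. Stands loose on the table at one end of the candle board, either end, on the line of the cups, 120 mm beyond the last cup's centre. Origin at the centre of its underside.
- tin: Plain silver-grey rectangular lidded tin, 88 x 118 x 60 mm high. Stands loose on the table at the other end of the board from the vase, its long side along the row, its centre 120 mm beyond the last cup's centre. Origin at the centre of its underside.
Not all that is in view belongs to the job. What is shaped like the candle_2 but purple is not meant.

How it is judged:
By the outcome, as a careful person would: the job done as asked, in the order asked, and still so for the second after the job is handed in, with the robot touching nothing.
It also fails if it takes over 86 s, if anything falls off the work surface, if the arm or the gripper's body presses on something with over 40 N, if the wrist force passes 120 N, or if a joint passes its speed limit or range.

## Robot

A 7-joint arm with a two-finger parallel gripper is mounted at the origin on a cart in front of the work surface, level with it; the furniture and walls round the work are solid. World frame = base frame: x ahead of the robot, y to its left, z up, the work surface at z = 0. Lengths are in m, angles in rad, forces in N, time in s.
With the tool pointing down it reaches from about 0.4 to 0.85 m from the base axis. Payload 4.5 kg.
Tool frame: the origin (TCP) lies at the very end of the fingers, on their centre line; the grasp point (between the pads) lies 19 mm behind it (grip_point_offset is the distance from the TCP to the grasp point, in m); z points along the fingers, y is the line along which they close (so a half turn about z gives the same grasp; the last joint's range is limited). The gripper opens to 88 mm and grips with 3 to 60 N. Pads are 18 mm wide; open, the fingers measure 123 mm over their backs; the gripper's body (75 mm by 187 mm) begins 45 mm behind the grasp point.
Start: joints at [-1.255, 0.689, -0.195, 1.565, 0.157, 0.902, -0.215], TCP at [0.174, 0.6, 0.239] pointing down, gripper open.
Joint ranges: [-3.01, 3.01], [-0.46, 2.08], [-1.47, 1.51], [0.13, 2.56], [-1, 4.14], [0.04, 2.09], [-2.66, 2.66]. Speed limits (rad/s): [2.57, 2.57, 3.14, 3.14, 3.14, 3.14, 3.14].

## Interface

Orientations are given as a unit quaternion [x, y, z, w].
In Python, from plant import get_state, snapshot, camera_params, finish_job, grip_point_offset gives the robot as it stands.
- The arm moves only by the tool tcp_steps, called after "Request:" by a JSON object that holds its "op" and its "data". Schema: {"type":"object","properties":{"offsets":{"type":"array","items":{"type":"object","properties":{"finger_gap":{"type":"number"},"x":{"type":"number"},"y":{"type":"number"},"z":{"type":"number"},"drx":{"type":"number"},"dry":{"type":"number"},"drz":{"type":"number"}},"additionalProperties":false,"required":["finger_gap"]},"minItems":1,"maxItems":10},"force":{"type":"number"},"only":{"type":"string"},"quiet":{"type":"boolean"},"lines":{"type":"string"}},"required":["offsets"],"additionalProperties":false}. offsets is a list of rows, 1 to 10 of them, each an object with the fields finger_gap (the opening from 0.0 (shut) to 1.0 (fully open)), x, y, z (the shift in units of 100 mm), drx, dry, drz (a rotation vector in rad); a field left out counts as zero (the opening has to be given); each row is the pose to reach, as a shift and turn from the pose commanded when the call began, along the tool's axes at that moment; what a row does not reach only later rows make up. A row lasts 1/10 s, in which the tool goes at most 0.05 m and 0.15 rad, less where a joint would pass 70% of its speed; a pose out of reach is approached as far as the arm can. The fingers move at their own pace and stop on an object; force is the grip in N (left out, the last holds). Time passes only in rows, so rows that do not move let the fingers close. The tool returns the time, the measured TCP pose, the force, the opening and the grip force at its end. only (a regular expression) keeps the lines of the reply that match it, lines (a string "A,B") keeps lines A to B, and quiet returns only ok. Input that does not fit is refused with a message, and nothing moves.
- get_state(): the state, without advancing time (a new reading comes with each control period).
- snapshot(name): name is "scene" or "top"; returns (picture, depth): 480x640x3 uint8, red, green, blue; 480x640 float32, m along the optical axis (not along the pixel's ray), 0 where there is no reading.
- camera_params(name): a dict with "fx", "fy", "cx", "cy" (pixels), "rvec" (rotation vector, rad) and "tvec" (3), from world to camera coordinates, as OpenCV has them. Camera axes: x right, y down, z forward; pixel columns grow to the right and rows downward; lengths in m; the calibration is good to about 2 mm. A picture is of the moment at which its call begins. camera_params takes no time and is no camera call.
- finish_job(): hands the job in; it is judged then, once.
The state is a dict: "clock": time; "q": joint angles; "qd": joint speeds; "joint_torque": joint torques, N m; "tool_pos": TCP position; "eef_rot": TCP orientation; "contact_force": force on the tool from outside, world axes, zero at the start; "moment": the same for the moment, N m; "opening": opening from 0.0 (shut) to 1.0 (fully open); "finger_force": force on a finger pad.
Only numpy, scipy, OpenCV 4.12 (cv2) and the standard library are available. Lean on these libraries where they do the work, as an engineer would, in place of code of your own. Each camera call takes 0.05 s, during which the arm holds its last target. There are 200 camera calls.

## Working session

There is one attempt and no reset: what is moved stays moved. The work goes in short steps, Python scripts to look and compute and a tool call to move; the robot and the scene stay as the last step left them, time stands still between calls to the robot, and variables do not carry over. Pictures are saved under pics/ and viewed, at most 14 in all, crops included, and the job is handed in when it is done.

```bash
mkdir -p pics; ls; cat > h.py <<'E'
import numpy as np, cv2
from plant import *
def snap(n):
    p,d=snapshot(n); c=camera_params(n); R=cv2.Rodrigues(np.array(c['rvec'],float))[0]; t=np.array(c['tvec'],float)
    v,u=np.mgrid[:480,:640]
    P=np.stack([(u-c['cx'])/c['fx']*d,(v-c['cy'])/c['fy']*d,d],-1)
    W=(P-t)@R; W[d==0]=np.nan
    return p,d,W
E
python3 - <<'E'
from h import *
s=get_state(); print(s['clock'],s['tool_pos'],s['eef_rot'],s['opening'],grip_point_offset)
for n in('scene','top'):
    p,d,W=snap(n); cv2.imwrite(f'pics/{n}0.png',p[...,::-1]); np.savez(f'{n}0',p=p,W=W)
    c=camera_params(n);R=cv2.Rodrigues(np.array(c['rvec'],float))[0];print(n,-R.T@np.array(c['tvec']))
E
```

```text
pics
0.0 [0.17369978 0.59970299 0.2379147 ] [ 1.40423124e-01  9.90091140e-01 -9.36540481e-04 -5.16248160e-05] 0.99715806216091 0.0187
scene [-0.26458331  0.67502467  0.49823957]
top [0.42640884 0.26467101 1.0956794 ]
```

View pics/scene0.png

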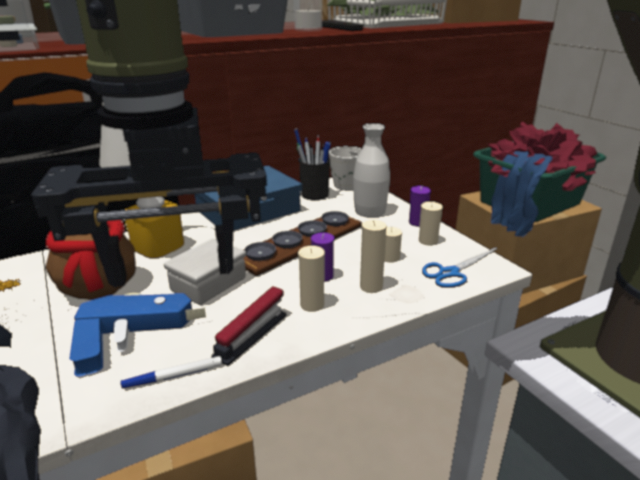

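View pics/top0.png

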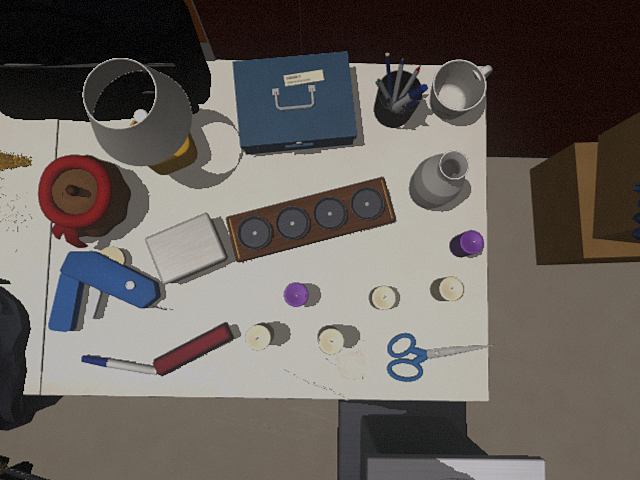

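The top view shows ivory candles near pixels (258,337), (331,340), (384,297), (451,288), purple ones at (295,294) and (467,243), cups at (255,233) to (367,203), the tin at left and the vase at right. Now I'll measure.

```bash
python3 - <<'E'
from h import *
z=np.load('top0.npz');p,W=z['p'],z['W']
np.set_printoptions(precision=4,suppress=True)
for u,v in[(258,345),(115,257),(130,110),(20,20),(480,380),(20,380),(400,450)]: print((u,v),W[v,u])
hsv=cv2.cvtColor(p,cv2.COLOR_RGB2HSV)
for n,(u,v) in dict(c258=(258,337),c331=(331,340),c384=(384,297),c451=(451,288),pur1=(295,294),pur2=(467,243)).items():
    w=W[v-25:v+26,u-25:u+26].reshape(-1,3); w=w[~np.isnan(w[:,0])]
    w0=np.nanmedian(W[v-4:v+5,u-4:u+5].reshape(-1,3),0); h=w0[2]
    t=w[(abs(w[:,2]-h)<.006)]
    (c,_),r=cv2.minEnclosingCircle((t[:,:2]*1000).astype(np.float32)),0
    print(n,'h',h,'mean',t[:,:2].mean(0),'circ',np.array(c),_)
# cups: dark rim pixels
for n,(u,v) in dict(k1=(255,233),k2=(292,223),k3=(330,213),k4=(367,203)).items():
    print(n,W[v,u])
def rect(m,name):
    w=W[m]; w=w[~np.isnan(w[:,0])]; print(name,len(w),np.median(w[:,2]),cv2.minAreaRect((w[:,:2]*1000).astype(np.float32)))
zz=W[...,2]; M=np.zeros(zz.shape,bool)
m=M.copy();m[205:290,140:232]=1; rect(m&(abs(zz-.06)<.008),'tin')
m=M.copy();m[175:265,226:400]=1; rect(m&(zz>.009)&(zz<.04),'board')
m=M.copy();m[140:220,400:480]=1; m&=zz>.19; w=W[m];print('vase',np.nanmax(zz[140:220,400:480]),cv2.minEnclosingCircle((w[:,:2]*1000).astype(np.float32)))
# hough on cups
g=cv2.resize(cv2.cvtColor(p,cv2.COLOR_RGB2GRAY)[170:270,220:405],None,fx=4,fy=4,interpolation=2)
c=cv2.HoughCircles(g,cv2.HOUGH_GRADIENT,1,100,param1=80,param2=20,minRadius=50,maxRadius=85)
print(c[0] /4+np.array([220,170,0]))
# scene
E
```

```text
(258, 345) [0.3511 0.3484 0.099 ]
(115, 257) [0.4952 0.6131 0.0224]
(130, 110) [0.7446 0.581  0.0852]
(20, 20) [0.8094 0.6803 0.2798]
(480, 380) [ 0.2882 -0.0435 -0.0001]
(20, 380) [0.2767 0.7707 0.0101]
(400, 450) [ 0.1113  0.0669 -0.2215]
c258 h 0.1002607505288111 mean [0.3643 0.3494] circ [364.364  349.4011] 20.7274112701416
c331 h 0.12216849483491374 mean [0.3618 0.231 ] circ [361.5747 230.8968] 20.801424026489258
c384 h 0.05644139600972058 mean [0.4326 0.1395] circ [433.1532 139.2407] 21.141857147216797
c451 h 0.07849502109957543 mean [0.4498 0.0281] circ [449.7995  27.901 ] 21.215402603149414
pur1 h 0.07853556779588758 mean [0.4353 0.2898] circ [435.3696 289.9993] 20.68170928955078
pur2 h 0.07901804282899988 mean [ 0.5301 -0.0075] circ [530.5837  -7.7947] 21.360671997070312
k1 [0.5437 0.3665 0.0184]
k2 [0.5632 0.3004 0.0188]
k3 [0.5829 0.2321 0.0193]
k4 [0.6026 0.1653 0.0194]
tin 3456 0.05833653835210843 ((511.71539306640625, 483.76361083984375), (88.45097351074219, 118.22880554199219), 24.46843719482422)
board 7656 0.016031205396734634 ((571.1427612304688, 275.0457763671875), (86.52252960205078, 315.9306335449219), 15.859636306762695)
vase 0.20710791717817542 ((634.710205078125, 51.13745880126953), 23.020578384399414)
[[254.625 233.125  13.875]
 [291.875 223.375  13.825]
 [329.625 212.625  14.425]
 [368.375 205.375  15.925]]
```

```bash
python3 - <<'E'
import cv2
p=cv2.imread('pics/top0.png')[170:365,220:480]
cv2.imwrite('pics/top0c.png',cv2.resize(p,None,fx=3,fy=3,interpolation=2))
E
```

```text
(no output)
```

View pics/top0c.png

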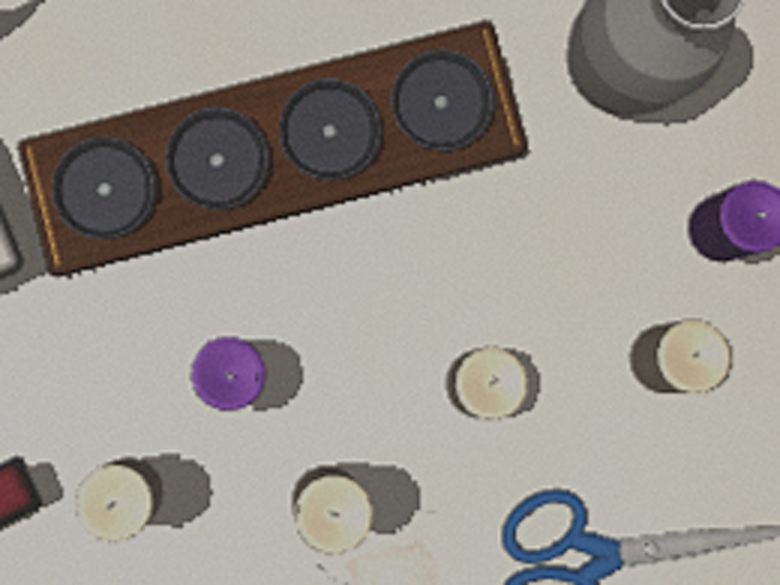

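The manual's scale: shifts go in units of 100 mm. Converting my numbers, -0.377 m is -3.77, -0.37 m is -3.7.

```bash
cat >> h.py <<'E'
from scipy.spatial.transform import Rotation as Ro
CUP=dict(a=(.5441,.3677),b=(.5634,.3004),c=(.5828,.2332),d=(.6021,.1659))
CAN={1:(.4329,.1394),2:(.4498,.0280),3:(.3643,.3494),4:(.3617,.2309)}
def go(xy,z):
    s=get_state();R=Ro.from_quat(s['eef_rot']); t=np.array([*xy,z])
    Y=R.as_matrix()[:,1]; yaw=np.arctan2(Y[1],Y[0])
    print('shift',R.inv().apply(t-s['tool_pos']).round(4),'tool rot',(R.inv()*Ro.from_matrix(np.array([[-.276,.961,0],[.961,.276,0],[0,0,-1.]]).T)).as_rotvec().round(4),'clock',s['clock'],'pos',np.round(s['tool_pos'],4),'F',np.round(s['contact_force'],1),s['opening'])
E
```

Request:
{"op": "tcp_steps", "data": {"offsets": [{"finger_gap":1, "x":-1, "y":-1, "drz":0.25}, {"finger_gap":1, "x":-3.77, "y":-3.7, "drz":1.009}, {"finger_gap":1, "x":-3.77, "y":-3.7, "drz":1.009}, {"finger_gap":1, "x":-3.77, "y":-3.7, "drz":1.009}, {"finger_gap":1, "x":-3.77, "y":-3.7, "drz":1.009}, {"finger_gap":1, "x":-3.77, "y":-3.7, "drz":1.009}, {"finger_gap":1, "x":-3.77, "y":-3.7, "drz":1.009}, {"finger_gap":1, "x":-3.77, "y":-3.7, "drz":1.009}, {"finger_gap":1, "x":-3.77, "y":-3.7, "drz":1.009}, {"finger_gap":1, "x":-3.77, "y":-3.7, "drz":1.009}], "force": 20}}

```text
clock: 1.1
tool_pos: [0.4197, 0.163, 0.2386]
eef_rot: [0.601, 0.799, -0.0, -0.0]
contact_force: [0.7, 0.3, -0.6]
opening: 1.003
finger_force: 0.0
```

```bash
python3 -c "
from h import *
go(CAN[1],.12)"
```

```text
shift [-0.0263  0.0062  0.1186] tool rot [-0.0002 -0.0001  0.0008] clock 1.1 pos [0.4197 0.163  0.2386] F [ 0.7  0.3 -0.6] 1.002636162394247
```

Request:
{"op": "tcp_steps", "data": {"offsets": [{"finger_gap":1, "x":-0.26, "y":0.06}, {"finger_gap":1, "x":-0.26, "y":0.06, "z":0.5}, {"finger_gap":1, "x":-0.26, "y":0.06, "z":1}, {"finger_gap":1, "x":-0.26, "y":0.06, "z":1.2}, {"finger_gap":1, "x":-0.26, "y":0.06, "z":1.2}]}}

```text
clock: 1.6
tool_pos: [0.4302, 0.1407, 0.1162]
eef_rot: [0.601, 0.799, -0.003, -0.002]
contact_force: [0.2, -0.5, 0.5]
opening: 0.997
finger_force: 0.0
```

```bash
python3 -c "
from h import *
go(CAN[1],.0235)
p,d,W=snap('top');cv2.imwrite('pics/t1.png',cv2.resize(p[170:365,220:480,::-1],None,fx=3,fy=3))"
```

```text
shift [-0.0019  0.0028  0.0927] tool rot [-0.0063  0.0005  0.0005] clock 1.6 pos [0.4302 0.1407 0.1162] F [ 0.2 -0.5  0.5] 0.9966658562623445
```

View pics/t1.png

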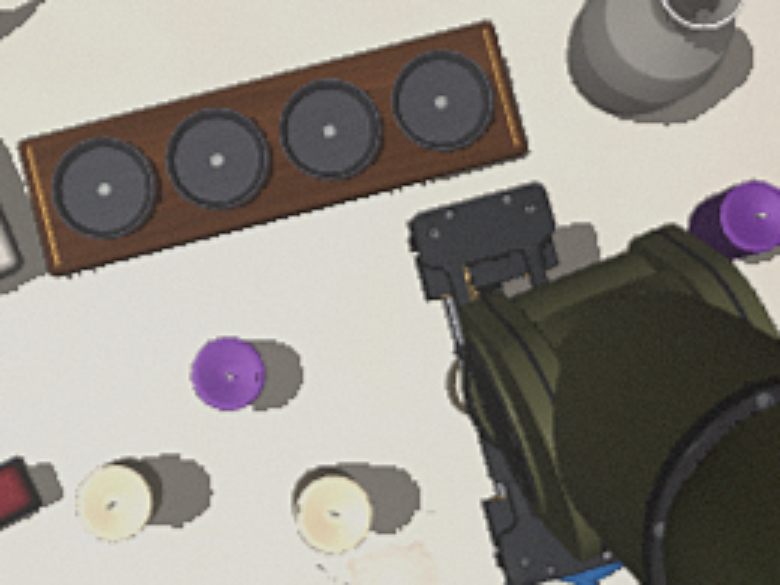

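The view shows the gripper aligned across the board above candle_1, its body centred near crop pixel (490,390). Nothing has been disturbed.

Converted, 0.094 m is 0.94, 0.08 m is 0.8.

Request:
{"op": "tcp_steps", "data": {"offsets": [{"finger_gap":1, "x":-0.01, "y":0.02, "z":0.3}, {"finger_gap":1, "x":-0.01, "y":0.02, "z":0.6}, {"finger_gap":1, "x":-0.01, "y":0.02, "z":0.8}, {"finger_gap":1, "x":-0.01, "y":0.02, "z":0.94}, {"finger_gap":1, "x":-0.01, "y":0.02, "z":0.94}, {"finger_gap":0, "x":-0.01, "y":0.02, "z":0.94}, {"finger_gap":0, "x":-0.01, "y":0.02, "z":0.94}, {"finger_gap":0, "x":-0.01, "y":0.02, "z":0.94}, {"finger_gap":0, "x":-0.01, "y":0.02, "z":0.94}, {"finger_gap":0, "x":-0.01, "y":0.02, "z":0.94}], "force": 20}}

```text
clock: 2.65
tool_pos: [0.4349, 0.1409, 0.0259]
eef_rot: [0.602, 0.799, 0.0, 0.0]
contact_force: [-0.8, 0.3, 0.6]
opening: 0.57
finger_force: 0.0
```

```bash
python3 -c "
from h import *
go(CAN[1],.0235)"
```

```text
shift [-0.0009 -0.0023  0.0024] tool rot [0.0007 0.0007 0.0001] clock 2.65 pos [0.4349 0.1409 0.0259] F [-0.8  0.3  0.6] 0.5701480904561753
```

Request:
{"op": "tcp_steps", "data": {"offsets": [{"finger_gap":0}, {"finger_gap":0}, {"finger_gap":0}, {"finger_gap":0}, {"finger_gap":0}], "force": 20}}

```text
clock: 3.15
tool_pos: [0.4344, 0.1407, 0.0257]
eef_rot: [0.602, 0.799, -0.0, 0.0]
contact_force: [-0.7, -0.6, 7.1]
opening: 0.468
finger_force: 20.0
```

```bash
python3 -c "
from h import *
go(CAN[1],.0235)"
```

```text
shift [-0.0009 -0.0018  0.0022] tool rot [-0.0005  0.0008  0.    ] clock 3.15 pos [0.4344 0.1407 0.0257] F [-0.7 -0.6  7.1] 0.46800407312104764
```

Converted, 0.189 m is 1.89, 0.168 m is 1.68.

Request:
{"op": "tcp_steps", "data": {"offsets": [{"finger_gap":0, "z":-0.3}, {"finger_gap":0, "z":-0.6}, {"finger_gap":0, "z":-0.9}, {"finger_gap":0, "x":0.2, "y":0.18, "z":-1}, {"finger_gap":0, "x":0.5, "y":0.45, "z":-1}, {"finger_gap":0, "x":0.8, "y":0.72, "z":-1}, {"finger_gap":0, "x":1.1, "y":0.98, "z":-1}, {"finger_gap":0, "x":1.4, "y":1.25, "z":-1}, {"finger_gap":0, "x":1.7, "y":1.52, "z":-1}, {"finger_gap":0, "x":1.89, "y":1.68, "z":-1}], "force": 20}}

```text
clock: 4.15
tool_pos: [0.5433, 0.3731, 0.125]
eef_rot: [0.601, 0.8, 0.001, -0.002]
contact_force: [0.2, 0.2, -0.3]
opening: 0.467
finger_force: 20.0
```

Request:
{"op": "tcp_steps", "data": {"offsets": [{"finger_gap":0}, {"finger_gap":0}, {"finger_gap":0}], "force": 20}}

```text
clock: 4.45
tool_pos: [0.5429, 0.3672, 0.1244]
eef_rot: [0.602, 0.799, -0.002, -0.0]
contact_force: [1.1, -0.5, -1.1]
opening: 0.469
finger_force: 20.0
```

```bash
python3 -c "
from h import *
go(CUP['a'],.0257+.019)"
```

```text
shift [0.0002 0.0015 0.0796] tool rot [-0.0035  0.0014 -0.0003] clock 4.45 pos [0.5429 0.3672 0.1244] F [ 1.1 -0.5 -1.1] 0.46929760291922223
```

Request:
{"op": "tcp_steps", "data": {"offsets": [{"finger_gap":0, "x":0.01, "y":0.01, "z":0.2}, {"finger_gap":0, "x":0.01, "y":0.01, "z":0.4}, {"finger_gap":0, "x":0.01, "y":0.01, "z":0.6}, {"finger_gap":0, "x":0.01, "y":0.01, "z":0.7}, {"finger_gap":0, "x":0.01, "y":0.01, "z":0.76}, {"finger_gap":0, "x":0.01, "y":0.01, "z":0.78}, {"finger_gap":0, "x":0.01, "y":0.01, "z":0.78}, {"finger_gap":0, "x":0.01, "y":0.01, "z":0.78}], "force": 20}}

```text
clock: 5.25
tool_pos: [0.5446, 0.3705, 0.0474]
eef_rot: [0.602, 0.799, 0.0, -0.0]
contact_force: [0.2, 0.2, -0.5]
opening: 0.468
finger_force: 20.0
```

```bash
python3 -c "
from h import *
go(CUP['a'],.0257+.019)
p,d,W=snap('scene');cv2.imwrite('pics/s1.png',cv2.resize(p[160:320,200:420,::-1],None,fx=3,fy=3))"
```

```text
shift [-0.0026 -0.0013  0.0027] tool rot [ 0.     -0.0002  0.0003] clock 5.25 pos [0.5446 0.3705 0.0474] F [ 0.2  0.2 -0.5] 0.4676756299335991
```

View pics/s1.png

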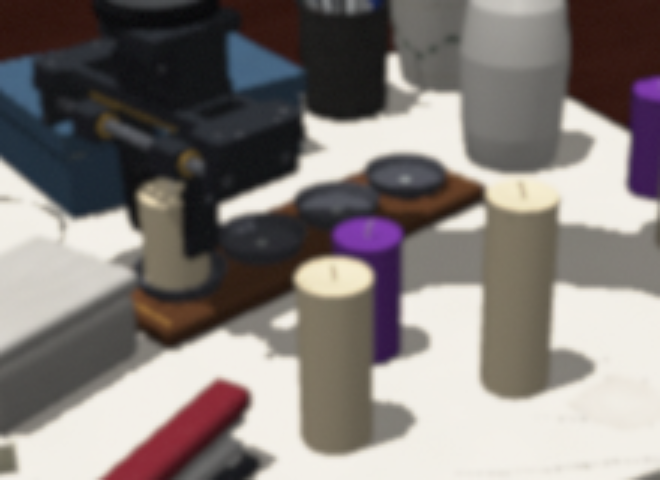

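candle_1 is hanging inside cup_a (crop pixel about (175,280)), just above the floor. I'll lower it the last 2–3 mm.

Converted, 0.003 m is 0.03, 0.002 m is 0.02.

Request:
{"op": "tcp_steps", "data": {"offsets": [{"finger_gap":0, "x":-0.01, "y":-0.01, "z":0.01}, {"finger_gap":0, "x":-0.01, "y":-0.01, "z":0.02}, {"finger_gap":0, "x":-0.01, "y":-0.01, "z":0.03}, {"finger_gap":0, "x":-0.01, "y":-0.01, "z":0.03}, {"finger_gap":0, "x":-0.01, "y":-0.01, "z":0.03}], "force": 20}}

```text
clock: 5.8
tool_pos: [0.5436, 0.3688, 0.0448]
eef_rot: [0.602, 0.799, -0.001, 0.0]
contact_force: [-2.8, -2.2, 8.0]
opening: 0.469
finger_force: 20.0
```

```bash
python3 -c "
from h import *
go(CUP['a'],.0257+.019)"
```

```text
shift [-0.0012  0.0002  0.0001] tool rot [-0.0009  0.0008  0.0002] clock 5.8 pos [0.5436 0.3688 0.0448] F [-2.8 -2.2  8. ] 0.46874845031493106
```

Converted, -0.15 m is -1.5, -0.1 m is -1.

Request:
{"op": "tcp_steps", "data": {"offsets": [{"finger_gap":0.8}, {"finger_gap":0.8}, {"finger_gap":0.8}, {"finger_gap":0.8}, {"finger_gap":0.8, "z":-0.3}, {"finger_gap":1, "z":-0.6}, {"finger_gap":1, "z":-1}, {"finger_gap":1, "z":-1.5}], "force": 20}}

```text
clock: 6.6
tool_pos: [0.5426, 0.3681, 0.1934]
eef_rot: [0.601, 0.799, -0.003, -0.001]
contact_force: [0.6, 0.9, 0.2]
opening: 0.999
finger_force: 0.0
```

```bash
python3 -c "
from h import *
go(CAN[2],.15)
p,d,W=snap('scene');cv2.imwrite('pics/s2.png',cv2.resize(p[200:310,220:330,::-1],None,fx=3,fy=3))"
```

```text
shift [-0.301  -0.1831  0.0448] tool rot [-0.0049  0.0019  0.0006] clock 6.6 pos [0.5426 0.3681 0.1934] F [0.6 0.9 0.2] 0.9987045934576789
```

View pics/s2.png

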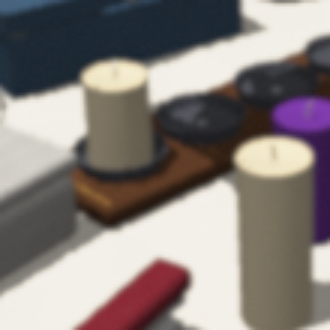

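candle_1 stands upright in cup_a (crop pixel (118,120)). Next is candle_2.

Request:
{"op": "tcp_steps", "data": {"offsets": [{"finger_gap":1, "x":-0.4, "y":-0.25}, {"finger_gap":1, "x":-0.8, "y":-0.5}, {"finger_gap":1, "x":-1.2, "y":-0.75}, {"finger_gap":1, "x":-1.6, "y":-1}, {"finger_gap":1, "x":-2, "y":-1.25}, {"finger_gap":1, "x":-2.4, "y":-1.5}, {"finger_gap":1, "x":-2.8, "y":-1.7}, {"finger_gap":1, "x":-3.01, "y":-1.83, "z":0.2}, {"finger_gap":1, "x":-3.01, "y":-1.83, "z":0.4}, {"finger_gap":1, "x":-3.01, "y":-1.83, "z":0.45}], "force": 20}}

```text
clock: 7.65
tool_pos: [0.4501, 0.0282, 0.1477]
eef_rot: [0.602, 0.798, -0.002, -0.001]
contact_force: [-0.2, 1.1, 0.4]
opening: 1.003
finger_force: 0.0
```

Request:
{"op": "tcp_steps", "data": {"offsets": [{"finger_gap":1}, {"finger_gap":1}], "force": 20}}

```text
clock: 7.85
tool_pos: [0.4516, 0.0302, 0.1494]
eef_rot: [0.601, 0.799, -0.0, -0.0]
contact_force: [0.0, -0.2, 0.2]
opening: 1.0
finger_force: 0.0
```

```bash
python3 -c "
from h import *
go(CAN[2],.0363)"
```

```text
shift [-0.0016 -0.0023  0.1131] tool rot [-0.0001 -0.      0.002 ] clock 7.85 pos [0.4516 0.0302 0.1494] F [ 0.  -0.2  0.2] 1.0001928776338755
```

Converted, 0.113 m is 1.13, 0.11 m is 1.1.

Request:
{"op": "tcp_steps", "data": {"offsets": [{"finger_gap":1, "x":-0.01, "y":-0.01, "z":0.3}, {"finger_gap":1, "x":-0.01, "y":-0.01, "z":0.6}, {"finger_gap":1, "x":-0.01, "y":-0.01, "z":0.9}, {"finger_gap":1, "x":-0.01, "y":-0.01, "z":1.1}, {"finger_gap":1, "x":-0.01, "y":-0.01, "z":1.13}, {"finger_gap":0.6, "x":-0.01, "y":-0.01, "z":1.13}, {"finger_gap":0.6, "x":-0.01, "y":-0.01, "z":1.13}, {"finger_gap":0.6, "x":-0.01, "y":-0.01, "z":1.13}, {"finger_gap":0.6, "x":-0.01, "y":-0.01, "z":1.13}, {"finger_gap":0, "x":-0.01, "y":-0.01, "z":1.13}], "force": 20}}

```text
clock: 8.85
tool_pos: [0.4505, 0.0278, 0.0365]
eef_rot: [0.602, 0.799, -0.0, 0.0]
contact_force: [0.5, 0.2, 0.1]
opening: 0.57
finger_force: 0.0
```

Request:
{"op": "tcp_steps", "data": {"offsets": [{"finger_gap":0}, {"finger_gap":0}, {"finger_gap":0}, {"finger_gap":0}, {"finger_gap":0}], "force": 20}}

```text
clock: 9.35
tool_pos: [0.4498, 0.0276, 0.0361]
eef_rot: [0.602, 0.799, -0.001, -0.0]
contact_force: [-0.7, 0.1, 5.6]
opening: 0.47
finger_force: 20.0
```

```bash
python3 -c "
from h import *
go(CAN[2],.0363);go(CUP['b'],.0363)"
```

```text
shift [ 0.0004  0.0001 -0.0002] tool rot [-0.0017  0.0008  0.0002] clock 9.35 pos [0.4498 0.0276 0.0361] F [-0.7  0.1  5.6] 0.4699056261957378
shift [ 0.2308  0.1845 -0.0007] tool rot [-0.0017  0.0008  0.0002] clock 9.35 pos [0.4498 0.0276 0.0361] F [-0.7  0.1  5.6] 0.4699056261957378
```

Converted, -0.1 m is -1, 0.1 m is 1.

Request:
{"op": "tcp_steps", "data": {"offsets": [{"finger_gap":0, "z":-0.3}, {"finger_gap":0, "z":-0.6}, {"finger_gap":0, "x":0.1, "z":-0.9}, {"finger_gap":0, "x":0.4, "y":0.2, "z":-1}, {"finger_gap":0, "x":0.7, "y":0.45, "z":-1}, {"finger_gap":0, "x":1, "y":0.7, "z":-1}, {"finger_gap":0, "x":1.3, "y":1, "z":-1}, {"finger_gap":0, "x":1.6, "y":1.25, "z":-1}, {"finger_gap":0, "x":1.9, "y":1.5, "z":-1}, {"finger_gap":0, "x":2.2, "y":1.75, "z":-1}], "force": 20}}

```text
clock: 10.35
tool_pos: [0.5578, 0.289, 0.1351]
eef_rot: [0.601, 0.799, -0.001, -0.0]
contact_force: [0.5, 0.6, -2.4]
opening: 0.467
finger_force: 20.0
```

Request:
{"op": "tcp_steps", "data": {"offsets": [{"finger_gap":0, "x":0.11, "y":0.095}, {"finger_gap":0, "x":0.11, "y":0.095}, {"finger_gap":0, "x":0.11, "y":0.095}, {"finger_gap":0, "x":0.11, "y":0.095}], "force": 20}}

```text
clock: 10.75
tool_pos: [0.5633, 0.2986, 0.1352]
eef_rot: [0.602, 0.798, -0.002, 0.0]
contact_force: [0.4, -0.5, -1.0]
opening: 0.474
finger_force: 20.0
```

```bash
python3 -c "
from h import *
go(CUP['b'],.0361+.019)"
```

```text
shift [0.0019 0.0008 0.08  ] tool rot [-0.0031  0.0024 -0.0011] clock 10.75 pos [0.5633 0.2986 0.1352] F [ 0.4 -0.5 -1. ] 0.47427105101340855
```

Request:
{"op": "tcp_steps", "data": {"offsets": [{"finger_gap":0, "x":0.01, "z":0.2}, {"finger_gap":0, "x":0.01, "z":0.4}, {"finger_gap":0, "x":0.01, "z":0.6}, {"finger_gap":0, "x":0.01, "z":0.7}, {"finger_gap":0, "x":0.01, "z":0.75}, {"finger_gap":0, "x":0.01, "z":0.75}, {"finger_gap":0, "x":0.01, "z":0.75}, {"finger_gap":0, "x":0.01, "z":0.75}], "force": 20}}

```text
clock: 11.55
tool_pos: [0.5639, 0.3021, 0.0616]
eef_rot: [0.602, 0.799, 0.0, 0.0]
contact_force: [-0.2, 0.1, -0.7]
opening: 0.473
finger_force: 20.0
```

```bash
python3 -c "
from h import *
go(CUP['b'],.0361+.019)"
```

```text
shift [-0.0015 -0.001   0.0065] tool rot [ 0.0004 -0.0001  0.0002] clock 11.55 pos [0.5639 0.3021 0.0616] F [-0.2  0.1 -0.7] 0.4732329036385228
```

Request:
{"op": "tcp_steps", "data": {"offsets": [{"finger_gap":0, "x":-0.01, "y":-0.01, "z":0.02}, {"finger_gap":0, "x":-0.01, "y":-0.01, "z":0.04}, {"finger_gap":0, "x":-0.01, "y":-0.01, "z":0.05}, {"finger_gap":0, "x":-0.01, "y":-0.01, "z":0.06}, {"finger_gap":0, "x":-0.01, "y":-0.01, "z":0.06}], "force": 20}}

```text
clock: 12.05
tool_pos: [0.5626, 0.3005, 0.0552]
eef_rot: [0.602, 0.799, -0.001, -0.0]
contact_force: [-1.8, -0.9, 3.3]
opening: 0.469
finger_force: 20.0
```

```bash
python3 -c "
from h import *
go(CUP['b'],.0361+.019)"
```

```text
shift [-0.0003  0.0008  0.0001] tool rot [-0.0013  0.0007  0.0004] clock 12.05 pos [0.5626 0.3005 0.0552] F [-1.8 -0.9  3.3] 0.4693422484139616
```

Converted, -0.1 m is -1, -0.15 m is -1.5.

Request:
{"op": "tcp_steps", "data": {"offsets": [{"finger_gap":0.8}, {"finger_gap":0.8}, {"finger_gap":0.8}, {"finger_gap":0.8}, {"finger_gap":0.8, "z":-0.3}, {"finger_gap":1, "z":-0.6}, {"finger_gap":1, "z":-1}, {"finger_gap":1, "z":-1.5}], "force": 20}}

```text
clock: 12.85
tool_pos: [0.5618, 0.2998, 0.2045]
eef_rot: [0.601, 0.799, -0.002, -0.001]
contact_force: [1.0, 0.5, 0.1]
opening: 1.002
finger_force: 0.0
```

```bash
python3 -c "
from h import *
go(CAN[3],.19)
p,d,W=snap('scene');cv2.imwrite('pics/s3.png',cv2.resize(p[180:320,220:420,::-1],None,fx=3,fy=3))"
```

```text
shift [ 0.1023 -0.176   0.0152] tool rot [-0.0048  0.0014  0.0006] clock 12.85 pos [0.5618 0.2998 0.2045] F [1.  0.5 0.1] 1.0019549516980195
```

View pics/s3.png

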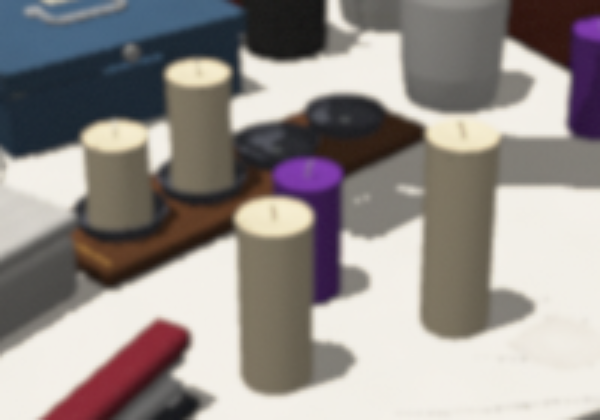

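candle_2 stands in cup_b (crop pixel (200,130)), and both placed candles are upright. Next is candle_3.

Converted, -0.176 m is -1.76, -0.14 m is -1.4.

Request:
{"op": "tcp_steps", "data": {"offsets": [{"finger_gap":1, "x":0.2, "y":-0.35}, {"finger_gap":1, "x":0.4, "y":-0.7}, {"finger_gap":1, "x":0.6, "y":-1.05}, {"finger_gap":1, "x":0.8, "y":-1.4}, {"finger_gap":1, "x":1.02, "y":-1.76, "z":0.15}, {"finger_gap":1, "x":1.02, "y":-1.76, "z":0.15}, {"finger_gap":1, "x":1.02, "y":-1.76, "z":0.15}, {"finger_gap":1, "x":1.02, "y":-1.76, "z":0.15}], "force": 20}}

```text
clock: 13.7
tool_pos: [0.3669, 0.3499, 0.1899]
eef_rot: [0.602, 0.798, -0.0, 0.0]
contact_force: [0.1, 0.0, -0.4]
opening: 1.0
finger_force: 0.0
```

```bash
python3 -c "
from h import *
go(CAN[3],.0563)"
```

```text
shift [ 0.0003 -0.0027  0.1336] tool rot [ 0.      0.0004 -0.0014] clock 13.7 pos [0.3669 0.3499 0.1899] F [ 0.1  0.  -0.4] 1.0002239020316464
```

Request:
{"op": "tcp_steps", "data": {"offsets": [{"finger_gap":1, "y":-0.02, "z":0.3}, {"finger_gap":1, "y":-0.02, "z":0.6}, {"finger_gap":1, "y":-0.02, "z":0.9}, {"finger_gap":1, "y":-0.02, "z":1.2}, {"finger_gap":1, "y":-0.02, "z":1.33}, {"finger_gap":0.6, "y":-0.02, "z":1.33}, {"finger_gap":0.6, "y":-0.02, "z":1.33}, {"finger_gap":0.6, "y":-0.02, "z":1.33}, {"finger_gap":0.6, "y":-0.02, "z":1.33}, {"finger_gap":0, "y":-0.02, "z":1.33}], "force": 20}}

```text
clock: 14.7
tool_pos: [0.3639, 0.3497, 0.0575]
eef_rot: [0.602, 0.799, 0.0, -0.0]
contact_force: [-0.4, -0.1, 0.8]
opening: 0.568
finger_force: 0.0
```

Request:
{"op": "tcp_steps", "data": {"offsets": [{"finger_gap":0}, {"finger_gap":0}, {"finger_gap":0}, {"finger_gap":0}, {"finger_gap":0}], "force": 20}}

```text
clock: 15.2
tool_pos: [0.3635, 0.3496, 0.0572]
eef_rot: [0.601, 0.799, -0.0, -0.0]
contact_force: [-1.2, -1.1, 4.9]
opening: 0.466
finger_force: 20.0
```

```bash
python3 -c "
from h import *
go(CAN[3],.0563);go(CUP['c'],.0563)"
```

```text
shift [-0.0004  0.0007  0.0009] tool rot [-0.0007  0.0001  0.0004] clock 15.2 pos [0.3635 0.3496 0.0572] F [-1.2 -1.1  4.9] 0.4662986661649572
shift [-0.1725  0.1785  0.0008] tool rot [-0.0007  0.0001  0.0004] clock 15.2 pos [0.3635 0.3496 0.0572] F [-1.2 -1.1  4.9] 0.4662986661649572
```

Request:
{"op": "tcp_steps", "data": {"offsets": [{"finger_gap":0, "z":-0.3}, {"finger_gap":0, "z":-0.6}, {"finger_gap":0, "z":-0.9}, {"finger_gap":0, "z":-1.2}, {"finger_gap":0, "x":-0.3, "y":0.25, "z":-1.2}, {"finger_gap":0, "x":-0.6, "y":0.5, "z":-1.2}, {"finger_gap":0, "x":-0.9, "y":0.75, "z":-1.2}, {"finger_gap":0, "x":-1.2, "y":1.05, "z":-1.2}, {"finger_gap":0, "x":-1.45, "y":1.35, "z":-1.2}, {"finger_gap":0, "x":-1.65, "y":1.65, "z":-1.2}], "force": 20}}

```text
clock: 16.2
tool_pos: [0.569, 0.2339, 0.176]
eef_rot: [0.602, 0.798, -0.002, -0.0]
contact_force: [-0.0, 0.5, -1.4]
opening: 0.469
finger_force: 20.0
```

Request:
{"op": "tcp_steps", "data": {"offsets": [{"finger_gap":0, "x":-0.075, "y":0.135}, {"finger_gap":0, "x":-0.075, "y":0.135}, {"finger_gap":0, "x":-0.075, "y":0.135}, {"finger_gap":0, "x":-0.075, "y":0.135}], "force": 20}}

```text
clock: 16.6
tool_pos: [0.5808, 0.2341, 0.1764]
eef_rot: [0.6, 0.8, -0.001, -0.001]
contact_force: [0.1, -0.0, -1.4]
opening: 0.469
finger_force: 20.0
```

```bash
python3 -c "
from h import *
go(CUP['c'],.0572+.019)"
```

```text
shift [-0.0015  0.002   0.1002] tool rot [-0.0032 -0.0002  0.0029] clock 16.6 pos [0.5808 0.2341 0.1764] F [ 0.1 -0.  -1.4] 0.469118024003455
```

Converted, 0.095 m is 0.95, 0.085 m is 0.85.

Request:
{"op": "tcp_steps", "data": {"offsets": [{"finger_gap":0, "x":-0.01, "y":0.01, "z":0.3}, {"finger_gap":0, "x":-0.01, "y":0.01, "z":0.5}, {"finger_gap":0, "x":-0.01, "y":0.01, "z":0.7}, {"finger_gap":0, "x":-0.01, "y":0.01, "z":0.85}, {"finger_gap":0, "x":-0.01, "y":0.01, "z":0.95}, {"finger_gap":0, "x":-0.01, "y":0.01, "z":0.95}, {"finger_gap":0, "x":-0.01, "y":0.01, "z":0.95}, {"finger_gap":0, "x":-0.01, "y":0.01, "z":0.95}], "force": 20}}

```text
clock: 17.4
tool_pos: [0.5845, 0.2327, 0.0826]
eef_rot: [0.601, 0.799, 0.0, 0.0]
contact_force: [-0.1, 0.4, -1.3]
opening: 0.467
finger_force: 20.0
```

```bash
python3 -c "
from h import *
go(CUP['c'],.0572+.019)"
```

```text
shift [ 0.0009 -0.0015  0.0064] tool rot [ 0.0005 -0.      0.0004] clock 17.4 pos [0.5845 0.2327 0.0826] F [-0.1  0.4 -1.3] 0.4674589093576296
```

Converted, 0.006 m is 0.06, 0.004 m is 0.04.

Request:
{"op": "tcp_steps", "data": {"offsets": [{"finger_gap":0, "y":-0.01, "z":0.02}, {"finger_gap":0, "y":-0.01, "z":0.04}, {"finger_gap":0, "y":-0.01, "z":0.06}, {"finger_gap":0, "y":-0.01, "z":0.06}, {"finger_gap":0, "y":-0.01, "z":0.06}], "force": 20}}

```text
clock: 17.9
tool_pos: [0.583, 0.232, 0.0762]
eef_rot: [0.602, 0.799, -0.001, -0.0]
contact_force: [-1.6, -0.9, 3.6]
opening: 0.471
finger_force: 20.0
```

```bash
python3 -c "
from h import *
go(CUP['c'],.0572+.019)"
```

```text
shift [ 0.0012  0.0002 -0.    ] tool rot [-0.001   0.0005  0.0003] clock 17.9 pos [0.583  0.232  0.0762] F [-1.6 -0.9  3.6] 0.47090812537638305
```

Converted, -0.14 m is -1.4, -0.1 m is -1.

Request:
{"op": "tcp_steps", "data": {"offsets": [{"finger_gap":0.8}, {"finger_gap":0.8}, {"finger_gap":0.8}, {"finger_gap":0.8}, {"finger_gap":0.8, "z":-0.3}, {"finger_gap":1, "z":-0.6}, {"finger_gap":1, "z":-1}, {"finger_gap":1, "z":-1.4}], "force": 20}}

```text
clock: 18.7
tool_pos: [0.5827, 0.2319, 0.2167]
eef_rot: [0.601, 0.799, -0.001, -0.001]
contact_force: [0.6, 0.4, -0.6]
opening: 1.001
finger_force: 0.0
```

```bash
python3 -c "
from h import *
go(CAN[4],.21)
p,d,W=snap('scene');cv2.imwrite('pics/s4.png',cv2.resize(p[160:320,220:420,::-1],None,fx=3,fy=3))"
```

```text
shift [ 0.0601 -0.2127  0.0071] tool rot [-0.0023  0.0004  0.0005] clock 18.7 pos [0.5827 0.2319 0.2167] F [ 0.6  0.4 -0.6] 1.0006001058030558
```

View pics/s4.png

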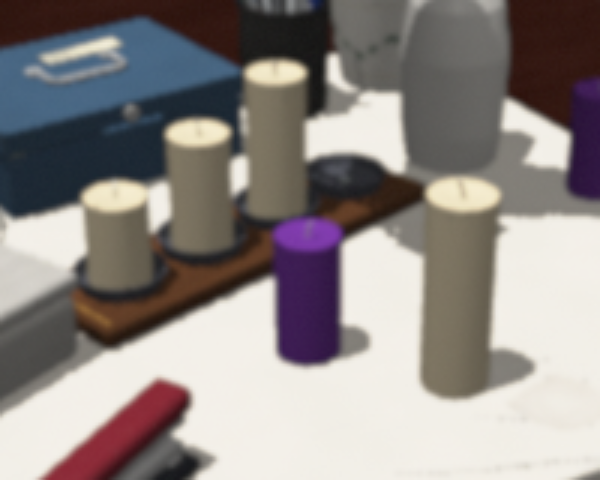

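Three candles are standing and climbing; candle_3 is in cup_c at crop pixel (275,140). Last is candle_4.

Request:
{"op": "tcp_steps", "data": {"offsets": [{"finger_gap":1, "x":0.1, "y":-0.4}, {"finger_gap":1, "x":0.2, "y":-0.8}, {"finger_gap":1, "x":0.3, "y":-1.2}, {"finger_gap":1, "x":0.45, "y":-1.6}, {"finger_gap":1, "x":0.6, "y":-2}, {"finger_gap":1, "x":0.6, "y":-2.13, "z":0.07}, {"finger_gap":1, "x":0.6, "y":-2.13, "z":0.07}, {"finger_gap":1, "x":0.6, "y":-2.13, "z":0.07}, {"finger_gap":1, "x":0.6, "y":-2.13, "z":0.07}], "force": 20}}

```text
clock: 19.65
tool_pos: [0.3634, 0.2313, 0.209]
eef_rot: [0.602, 0.798, 0.0, -0.0]
contact_force: [-0.1, -0.3, 0.5]
opening: 0.997
finger_force: 0.0
```

```bash
python3 -c "
from h import *
go(CAN[4],.0763)"
```

```text
shift [ 0.     -0.0018  0.1327] tool rot [ 0.0003 -0.0003 -0.0013] clock 19.65 pos [0.3634 0.2313 0.209 ] F [-0.1 -0.3  0.5] 0.9966433568528081
```

Converted, 0.132 m is 1.32, 0.12 m is 1.2.

Request:
{"op": "tcp_steps", "data": {"offsets": [{"finger_gap":1, "y":-0.01, "z":0.3}, {"finger_gap":1, "y":-0.01, "z":0.6}, {"finger_gap":1, "y":-0.01, "z":0.9}, {"finger_gap":1, "y":-0.01, "z":1.2}, {"finger_gap":1, "y":-0.01, "z":1.32}, {"finger_gap":0.6, "y":-0.01, "z":1.32}, {"finger_gap":0.6, "y":-0.01, "z":1.32}, {"finger_gap":0.6, "y":-0.01, "z":1.32}, {"finger_gap":0.6, "y":-0.01, "z":1.32}, {"finger_gap":0, "y":-0.01, "z":1.32}], "force": 20}}

```text
clock: 20.65
tool_pos: [0.3612, 0.2307, 0.0775]
eef_rot: [0.602, 0.799, 0.0, -0.0]
contact_force: [-1.5, -0.4, -0.5]
opening: 0.569
finger_force: 0.0
```

Request:
{"op": "tcp_steps", "data": {"offsets": [{"finger_gap":0}, {"finger_gap":0}, {"finger_gap":0}, {"finger_gap":0}, {"finger_gap":0}], "force": 20}}

```text
clock: 21.15
tool_pos: [0.3609, 0.2306, 0.0772]
eef_rot: [0.602, 0.799, -0.0, -0.0]
contact_force: [0.1, -0.3, 6.3]
opening: 0.471
finger_force: 20.0
```

```bash
python3 -c "
from h import *
go(CAN[4],.0763);go(CUP['d'],.0763)"
```

```text
shift [0.     0.0009 0.0009] tool rot [-0.0006  0.0002  0.0003] clock 21.15 pos [0.3609 0.2306 0.0772] F [ 0.1 -0.3  6.3] 0.4712342999760381
shift [-0.1289  0.2139  0.0008] tool rot [-0.0006  0.0002  0.0003] clock 21.15 pos [0.3609 0.2306 0.0772] F [ 0.1 -0.3  6.3] 0.4712342999760381
```

Converted, -0.129 m is -1.29, -0.1 m is -1.

Request:
{"op": "tcp_steps", "data": {"offsets": [{"finger_gap":0, "z":-0.3}, {"finger_gap":0, "z":-0.6}, {"finger_gap":0, "z":-0.9}, {"finger_gap":0, "x":-0.3, "y":0.1, "z":-1}, {"finger_gap":0, "x":-0.6, "y":0.3, "z":-1}, {"finger_gap":0, "x":-0.9, "y":0.55, "z":-1}, {"finger_gap":0, "x":-1.15, "y":0.85, "z":-1}, {"finger_gap":0, "x":-1.29, "y":1.2, "z":-1}, {"finger_gap":0, "x":-1.29, "y":1.55, "z":-1}, {"finger_gap":0, "x":-1.29, "y":1.9, "z":-1}], "force": 20}}

```text
clock: 22.15
tool_pos: [0.58, 0.1579, 0.1761]
eef_rot: [0.602, 0.798, -0.001, -0.001]
contact_force: [0.3, 0.2, -0.7]
opening: 0.47
finger_force: 20.0
```

Request:
{"op": "tcp_steps", "data": {"offsets": [{"finger_gap":0, "y":0.15}, {"finger_gap":0, "y":0.24}, {"finger_gap":0, "y":0.24}, {"finger_gap":0, "y":0.24}, {"finger_gap":0, "y":0.24}], "force": 20}}

```text
clock: 22.65
tool_pos: [0.6009, 0.1654, 0.1766]
eef_rot: [0.601, 0.799, -0.001, -0.001]
contact_force: [-0.0, -0.7, -1.6]
opening: 0.47
finger_force: 20.0
```

```bash
python3 -c "
from h import *
go(CUP['d'],.0772+.019)"
```

```text
shift [0.0002 0.0016 0.0804] tool rot [-0.0028  0.0009  0.0011] clock 22.65 pos [0.6009 0.1654 0.1766] F [-0.  -0.7 -1.6] 0.4700775904501469
```

Request:
{"op": "tcp_steps", "data": {"offsets": [{"finger_gap":0, "y":0.01, "z":0.2}, {"finger_gap":0, "y":0.01, "z":0.4}, {"finger_gap":0, "y":0.01, "z":0.6}, {"finger_gap":0, "y":0.01, "z":0.7}, {"finger_gap":0, "y":0.01, "z":0.75}, {"finger_gap":0, "y":0.01, "z":0.75}, {"finger_gap":0, "y":0.01, "z":0.75}, {"finger_gap":0, "y":0.01, "z":0.75}], "force": 20}}

```text
clock: 23.45
tool_pos: [0.6035, 0.1663, 0.1026]
eef_rot: [0.602, 0.799, 0.0, 0.0]
contact_force: [-0.2, -1.2, -2.1]
opening: 0.473
finger_force: 20.0
```

```bash
python3 -c "
from h import *
go(CUP['d'],.0772+.019)"
```

```text
shift [ 0.0001 -0.0015  0.0064] tool rot [0.0004 0.0002 0.0003] clock 23.45 pos [0.6035 0.1663 0.1026] F [-0.2 -1.2 -2.1] 0.4731565008746178
```

Request:
{"op": "tcp_steps", "data": {"offsets": [{"finger_gap":0, "y":-0.01, "z":0.02}, {"finger_gap":0, "y":-0.01, "z":0.04}, {"finger_gap":0, "y":-0.01, "z":0.06}, {"finger_gap":0, "y":-0.01, "z":0.06}, {"finger_gap":0, "y":-0.01, "z":0.06}], "force": 20}}

```text
clock: 23.95
tool_pos: [0.6021, 0.1657, 0.0963]
eef_rot: [0.602, 0.799, -0.001, -0.0]
contact_force: [-1.3, -1.5, 5.6]
opening: 0.468
finger_force: 20.0
```

```bash
python3 -c "
from h import *
go(CUP['d'],.0772+.019)"
```

```text
shift [0.0002 0.0001 0.0001] tool rot [-0.001   0.0006  0.0003] clock 23.95 pos [0.6021 0.1657 0.0963] F [-1.3 -1.5  5.6] 0.4679346276668089
```

Release, rise, and back away from the row for a clear look.

Converted, -0.13 m is -1.3, -0.1 m is -1.

Request:
{"op": "tcp_steps", "data": {"offsets": [{"finger_gap":0.8}, {"finger_gap":0.8}, {"finger_gap":0.8}, {"finger_gap":0.8}, {"finger_gap":0.8, "z":-0.3}, {"finger_gap":1, "z":-0.6}, {"finger_gap":1, "z":-1}, {"finger_gap":1, "z":-1.3}], "force": 20}}

```text
clock: 24.75
tool_pos: [0.6025, 0.1661, 0.2277]
eef_rot: [0.601, 0.799, 0.0, 0.0]
contact_force: [0.6, 0.2, -0.9]
opening: 0.999
finger_force: 0.0
```

Request:
{"op": "tcp_steps", "data": {"offsets": [{"finger_gap":1, "y":-0.4}, {"finger_gap":1, "y":-0.8}, {"finger_gap":1, "y":-1.2}, {"finger_gap":1, "y":-1.6}, {"finger_gap":1, "y":-1.6}, {"finger_gap":1, "y":-1.6}], "force": 20}}

```text
clock: 25.35
tool_pos: [0.4483, 0.1215, 0.2262]
eef_rot: [0.601, 0.799, -0.0, 0.0]
contact_force: [1.4, 0.1, 0.1]
opening: 0.999
finger_force: 0.0
```

```bash
python3 - <<'E'
from h import *
s,_,_=snap('scene'); p,d,W=snap('top'); np.savez('topF',p=p,W=W)
cv2.imwrite('pics/f.png',np.vstack([cv2.resize(a[...,::-1],None,fx=1.9,fy=1.9) for a in(s[160:315,180:450],p[130:285,140:410])]))
w=W.reshape(-1,3); w=w[~np.isnan(w[:,0])]
for k,h in zip('abcd',(.06,.082,.104,.126)):
    m=(np.hypot(*(w[:,:2]-CUP[k]).T)<.032)&(w[:,2]>.04)
    t=w[m]; t=t[t[:,2]>np.median(t[:,2])-.008]
    if len(t)>30:
        n=np.linalg.svd(t-t.mean(0),full_matrices=False)[2][2]
        c,r=cv2.minEnclosingCircle((t[:,:2]*1000).astype(np.float32))
        print(k,len(t),'top z',np.median(t[:,2]).round(4),'expect',h+.019,'off mm',np.round(np.array(c)-1000*np.array(CUP[k]),1),'tilt',np.degrees(np.arccos(abs(n[2]))).round(1))
zz=W[...,2];m=np.zeros(zz.shape,bool);m[205:290,140:232]=1;m&=abs(zz-.06)<.008
print(cv2.minAreaRect((W[m][:,:2]*1000).astype(np.float32)))
m=np.zeros(zz.shape,bool);m[140:220,400:480]=1;m&=zz>.19;print(cv2.minEnclosingCircle((W[m][:,:2]*1000).astype(np.float32)),get_state()['clock'])
E
```

```text
a 475 top z 0.0768 expect 0.079 off mm [1. 0.] tilt 0.6
b 484 top z 0.0986 expect 0.101 off mm [0.4 0.3] tilt 0.1
c 509 top z 0.1206 expect 0.123 off mm [ 1.3 -0.5] tilt 1.2
d 529 top z 0.1426 expect 0.145 off mm [0.5 0.4] tilt 1.7
((511.8531799316406, 483.5394287109375), (88.38630676269531, 117.78449249267578), 24.51410675048828)
((577.1243896484375, 85.431640625), 89.7767105102539) 25.45
```

View pics/f.png

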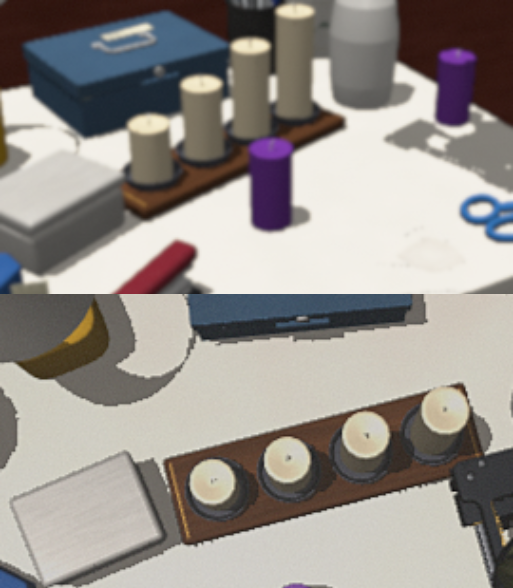

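The picture shows all four candles upright in their cups, climbing from the tin to the vase. Top heights match what's expected, with the same 2 mm camera bias as at the start. The tin hasn't moved and the gripper is clear.

```bash
python3 -c "
from plant import *
print(finish_job())"
```

```text
the job is handed in; nothing more can be done
None
```

The job is handed in at about 25 s: all four candles stand upright and centred in the cups, climbing from the shortest by the tin to the tallest by the vase; the tin measured unmoved, and the vase (only checked in the picture) looks undisturbed.

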